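# Sort look-alike bar stock by heft

## Task

The three capped steel bars on the plywood rack look the same, but some are hollow tube and some are solid bar: lift each one to feel its weight. Lay every solid bar in the red tray and every hollow one in the blue tray, each lying flat on the tray's floor, without dropping or throwing any. Leave the paint can, the wrench and the mug where they stand.

Things in the scene. Friction and masses are not known exactly. Their poses are not given: they have to be found in the camera images.
- bar_1: one of three look-alike square bars, brushed steel with a black plastic cap on each end: 120 mm long (along its x), 34 mm square. Origin at its centre. Starts lying flat, loose, on the rack, parallel to the rack's x, neighbours 75 mm apart centre to centre. It is either a hollow tube (0.19 to 0.24 kg) or solid steel (0.68 to 0.87 kg), which cannot be seen; which is which changes every time, whatever the name: of the three, one or two are solid.
- bar_2: as bar_1 in every respect, and just as unknown: hollow or solid.
- bar_3: as bar_1 in every respect, and just as unknown: hollow or solid.
- tray_red: Red open parts tray for the solid bars, fixed to the bench; outside 160 mm (its x) by 184 mm (its y), 40 mm high, walls and floor 5 mm, so inside 150 x 174 mm; a filled black square on a white card on its two 184 mm sides. Origin: centre of its underside, on the bench top; z up. Bars laid along its x fit side by side, at y = -40 and +40 mm.
- tray_blue: Blue open parts tray for the hollow bars, fixed to the bench; outside 160 mm (its x) by 184 mm (its y), 40 mm high, walls and floor 5 mm, so inside 150 x 174 mm; a black square outline on a white card on its two 184 mm sides. Origin: centre of its underside, on the bench top; z up. Bars laid along its x fit side by side, at y = -40 and +40 mm.
- rack: plywood rack fixed to the bench, 200 mm wide (its y): a board 12 mm thick reaching 74 mm to -x and 104 mm to +x of the origin, on which the bars lie; at its +x end a wooden rail across the full width, x from 70 to 104 mm, top 46 mm above the bench. The bars start centred at its x = 0 and y = -75, 0, 75 mm, so bar tops are 46 mm above the bench. Origin: on the bench top, under the middle bar.
- paint_can: bystander: closed metal can, 66 mm across, 100 mm high, standing beyond the work. Origin: centre of its underside.
- wrench: bystander: steel wrench, 180 mm long, lying flat beyond the work. Origin: under its middle.
- mug: bystander: blue mug, 80 mm across, 90 mm high, with a handle, standing beyond the work. Origin: centre of its underside.
Things that resemble listed ones, but are neither listed nor needed, are in the scene too. What is shaped like the bar_3 but pink is not meant.

How it is judged:
By the outcome, as a careful person would: the job done as asked, in the order asked, and still so for the second after the job is handed in, with the robot touching nothing.
It also fails if it takes over 67 s, if anything falls off the work surface, if the arm or the gripper's body presses on something with over 40 N, if the wrist force passes 120 N, or if a joint passes its speed limit or range.

## Robot

A 7-joint arm with a two-finger parallel gripper is mounted at the origin on the work surface. World frame = base frame: x ahead of the robot, y to its left, z up, the work surface at z = 0. Lengths are in m, angles in rad, forces in N, time in s.
With the tool pointing down it reaches from about 0.425 to 0.875 m from the base axis. Payload 4.7 kg.
Tool frame: the origin (TCP) lies on the mounting face of the last link; the fingertips stand 182 mm ahead of it and the grasp point (between the pads) lies 164 mm ahead of it; z points along the fingers, y is the direction in which the jaws open and shut (so a half turn about z gives the same grasp; the last joint's range is limited). The gripper opens to 87 mm and grips with 3 to 60 N. Pads are 19 mm wide; open, the fingers measure 117 mm over their backs; the gripper's body (75 mm by 190 mm) begins 51 mm behind the grasp point.
Start: joints at [1.269, 0.321, -0.07, 1.45, 0.023, 1.371, -0.057], TCP at [0.202, -0.618, 0.405] pointing down, gripper open.
Joint ranges: [-2.86, 2.86], [-0.3, 2.09], [-1.38, 1.24], [0.06, 2.45], [-1.56, 4.7], [0.09, 2.05], [-2.69, 2.69]. Speed limits (rad/s): [2.57, 2.57, 3.14, 3.14, 3.14, 3.14, 3.14].

## Interface

Orientations are given as a rotation vector (axis times angle).
In Python, from bench import ctrl gives the robot as it stands. The module is installed in compiled form; this text tells all that it offers.
- The arm moves only by the tool play_rows, never from a script. Its argument "targets" is text: rows parted by semicolons, each of 7 numbers parted by spaces: the shift along the tool's x, y, z in cm, then the turn, a rotation vector about the tool's x, y, z in rad, then the opening, from -1 (shut) to 1 (fully open). In form: x y z ax ay az grip; .... A call has 1 to 20 rows; each row shifts and turns the pose as measured when the row begins, along the tool's axes as they then stand; what a row does not reach is not made up. A row lasts 1/8 s, in which the tool goes at most 62.5 mm and 10.7 degrees, less where a joint would pass 70% of its speed; a pose out of reach is approached as far as the arm can. A call is refused whole if a number of a shift passes 6.25 or a number of a turn 0.188, either way. A call with a gripper value outside its range is refused whole. The fingers move at their own pace and stop on an object; "newtons" is the grip in N (left out, the last holds). Time passes only in rows, so rows that do not move let the fingers close. It gives the time, the measured TCP pose, the force and the opening at its end, in the units of the state.
- ctrl.get_state(): the state, without advancing time (a new reading comes with each control period).
- ctrl.get_image(name): name is "scene" or "top"; returns a dict with "pixels" (420x560x3 uint8, blue, green, red), "depth" (420x560 float32, m along the optical axis (not along the pixel's ray), 0 where there is no reading), "intrinsics" (3x3 intrinsics, pixels), "k1" (the pictures are not rectified: a ray, as slopes to the right and down, at radius r is drawn at 1 + k1 r^2 times it, then the intrinsics apply), "R" (3x3) and "t" (3): a world point X has camera coordinates R X + t. Camera axes: x right, y down, z forward; pixel columns grow to the right and rows downward; lengths in m; the calibration is good to about 2 mm. A picture is of the moment at which its call begins.
- ctrl.close_job(): hands the job in, once; it reports no verdict.
The state is a dict: "time": time; "joint_positions": joint angles; "qd": joint speeds; "joint_torque": joint torques, N m; "position": TCP position; "tool_rot": TCP orientation; "ft_force": force on the tool from outside, world axes, zero at the start; "torque": the same for the moment, N m; "grip_width": opening from 0.0 (shut) to 1.0 (fully open).
Only numpy, scipy, OpenCV 4.12 (cv2) and the standard library are available. Lean on these libraries where they do the work, as an engineer would, in place of code of your own. Each camera call takes 0.05 s, during which the arm holds its last target.

## Working session

There is one attempt and no reset: what is moved stays moved. The work goes in short steps, Python scripts to look and compute and a tool call to move; the robot and the scene stay as the last step left them, time stands still between calls to the robot, and variables do not carry over. Pictures are saved under pics/ and viewed, and the job is handed in when it is done.

Besides the shell and the picture viewer there is one more tool, called after "Call:" as name(argument=value, ...) on one line, values as JSON. play_rows: Moves the arm, as the interface text tells. Its arguments: {"type":"object","properties":{"targets":{"type":"string"},"newtons":{"type":"number"}},"required":["targets"]}

```bash
mkdir -p pics; python3 - <<'E'
from bench import ctrl
import cv2,numpy as np
s=ctrl.get_state()
for k,v in s.items(): print(k,np.round(v,4))
for n in("scene","top"):
    d=ctrl.get_image(n); cv2.imwrite(f"pics/{n}0.png",d["pixels"]); np.savez(f"{n}0.npz",**d)
    print(n,d["intrinsics"],d["k1"],d["R"],d["t"])
E
```

```text
time 0.0
joint_positions [ 1.2691  0.3218 -0.0701  1.4517  0.0226  1.3708 -0.0569]
qd [-0.0002  0.002   0.0006  0.0017 -0.0029  0.0011 -0.0007]
joint_torque [ 4.00000e-04 -4.91285e+01 -4.03800e-01 -3.12526e+01 -6.40000e-02
  4.38000e-02  2.00000e-04]
position [ 0.2018 -0.6177  0.4037]
tool_rot [-3.1006e+00 -4.9370e-01  6.0000e-04]
ft_force [ 3.000e-04  7.547e-01 -1.806e-01]
torque [ 0.0017 -0.0304  0.0097]
grip_width 0.9986
scene [[413.40845834   0.         283.90822961]
 [  0.         413.40845834 207.70813414]
 [  0.           0.           1.        ]] -0.10796814130601916 [[ 0.64058519  0.76785617 -0.0068935 ]
 [ 0.61238797 -0.5162606  -0.59871192]
 [-0.46328348  0.37930449 -0.80093478]] [-0.39004078 -0.29654395  1.32213049]
top [[406.4238123    0.         269.82274515]
 [  0.         406.4238123  209.98130345]
 [  0.           0.           1.        ]] 0.03502184280438952 [[ 0.01115642 -0.99993496  0.00236775]
 [-0.99760866 -0.01129193 -0.06818696]
 [ 0.06820926 -0.00160136 -0.99766975]] [0.02745645 0.58033623 0.86355682]
```

View pics/scene0.png

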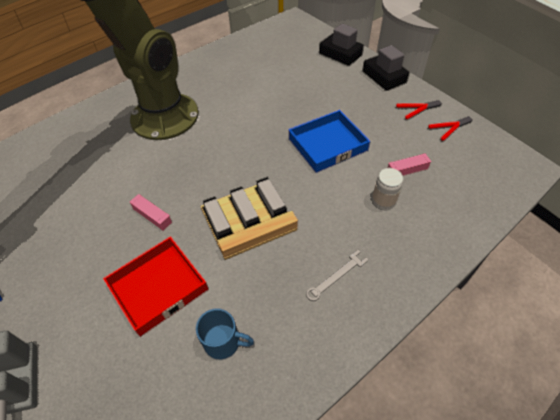

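View pics/top0.png

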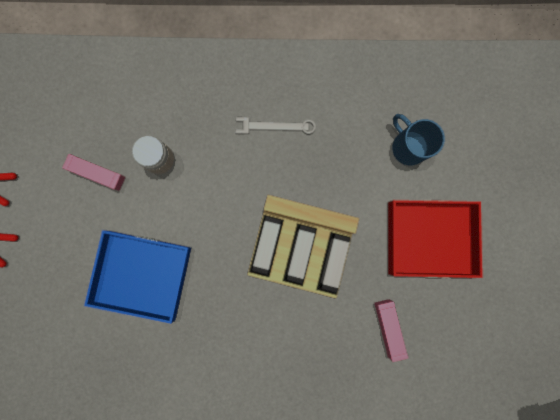

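The scene view shows the rack at (249,217) with three bars, the red tray at (156,285) and the blue tray at (329,140). The top view has bars at (266,247), (301,254) and (336,263), red tray (436,240), blue tray (139,277). Mug is at (417,140), can (152,155) and wrench (275,127).

Look-alikes for the bars: the pink blocks at top (93,172) and (392,331), and the wooden rail at (310,215). I choose the three steel-grey, black-capped ones on the plywood.

```bash
cat > h.py <<'E'
import numpy as np,cv2
def load(f): return dict(np.load(f))
def cloud(d):
    K=d["intrinsics"];k1=float(d["k1"]);h,w=d["depth"].shape
    u,v=np.meshgrid(np.arange(w),np.arange(h))
    pts=np.stack([u,v],-1).reshape(-1,1,2).astype(np.float64)
    n=cv2.undistortPointsIter(pts,K,np.array([k1,0,0,0]),None,None,(3,50,1e-10)).reshape(h,w,2)
    z=d["depth"]; P=np.dstack([n*z[...,None],z])
    return (P-d["t"])@d["R"]   # R^T (P-t)
def proj(d,X):
    p,_=cv2.projectPoints(np.asarray(X,float).reshape(-1,1,3),cv2.Rodrigues(d["R"])[0],d["t"],d["intrinsics"],np.array([float(d["k1"]),0,0,0])); return p.reshape(-1,2)
E
cat > m.py <<'E'
from h import *
for n in("scene","top"):
    d=load(n+"0.npz");W=cloud(d);px=d["pixels"].astype(int)
    hsv=cv2.cvtColor(d["pixels"],cv2.COLOR_BGR2HSV);H,S,V=[hsv[...,i].astype(int) for i in range(3)]
    ok=(d["depth"]>0)
    bench=ok&(S<40)&(W[...,0]>.4)&(W[...,0]<.9)&(abs(W[...,1])<.4)
    print(n,"bench z med",np.median(W[bench][:,2]))
    def rect(mask,name):
        p=W[mask]; 
        r=cv2.minAreaRect(p[:,:2].astype(np.float32)*1000)
        print(n,name,mask.sum(),"rect mm",np.round(r[0],1),np.round(r[1],1),round(r[2],2),"z pct",np.round(np.percentile(p[:,2],[2,50,98])*1000,1))
    def big(m):
        k,l,st,c=cv2.connectedComponentsWithStats(m.astype(np.uint8)); 
        return [l==i for i in np.argsort(-st[1:,4])+1 if st[i,4]>40]
    for name,m in(("red",((H<6)|(H>174))&(S>190)),("blue",(H>105)&(H<120)&(S>190))):
        m=m&ok&(W[...,2]<.06)
        for b in big(m)[:1]:
            rect(b,name+" all"); top=b&(W[...,2]>.033); rect(top,name+" rim")
            fl=b&(W[...,2]<.012); rect(fl,name+" floor")
    wood=(H>10)&(H<30)&(S>60)&ok&(W[...,2]>.003)&(W[...,2]<.07)&(W[...,0]<1)
    for b in big(wood)[:3]: rect(b,"wood")
    reg=ok&(W[...,2]>.036)&(W[...,2]<.056)&(S<60)&(V>100)&(W[...,0]>.4)&(W[...,0]<.8)&(abs(W[...,1])<.25)
    for b in big(reg)[:6]: 
        vv,uu=np.nonzero(b); print(uu.mean().round(),vv.mean().round(),end=' ');rect(b,"steel")
    reg=ok&(W[...,2]>.036)&(W[...,2]<.056)&((S<60)|(V<60))&(W[...,0]>.4)&(W[...,0]<.8)&(abs(W[...,1])<.25)
    for b in big(reg)[:6]:
        vv,uu=np.nonzero(b); print(uu.mean().round(),vv.mean().round(),end=' ');rect(b,"bar+caps")
E
python3 m.py
python3 - <<'E'
from h import *
t=load('top0.npz')['pixels'][180:310,230:380]; s=load('scene0.npz')['pixels'][160:270,180:320]
a=cv2.resize(t,(450,390),interpolation=3);b=cv2.resize(s,(350,275),interpolation=3)
c=np.zeros((390,800,3),np.uint8);c[:,:450]=a;c[:275,450:]=b;cv2.imwrite('pics/crop0.png',c)
E
```

```text
scene bench z med -4.7126397905197895e-05
scene red all 5263 rect mm [ 524.9 -316.7] [181.7 162.4] 89.85 z pct [ 1.3  5.3 40.4]
scene red rim 681 rect mm [ 524.9 -316.7] [181.7 162.4] 89.85 z pct [33.3 38.7 42.4]
scene red floor 3847 rect mm [ 525.1 -317. ] [160.7 178.2] 0.03 z pct [1.1 4.5 9.5]
scene blue all 2715 rect mm [438.9 311.2] [186.5 163.4] 78.31 z pct [ 2.   7.7 41.4]
scene blue rim 423 rect mm [439.9 310.9] [185.5 160.8] 78.91 z pct [33.4 38.6 43.1]
scene blue floor 1608 rect mm [438.8 311.7] [181.3 160.7] 78.33 z pct [ 1.6  5.5 10.6]
scene wood 2819 rect mm [499.7 -34.3] [198.5 187.9] 76.82 z pct [ 5.9 24.5 48.6]
scene wood 1730 rect mm [19.8 -4.5] [218.7 187.6] 71.58 z pct [ 6.2 17.7 65.4]
scene wood 248 rect mm [700.8 260.8] [61.5 25.7] 27.75 z pct [22.2 43.3 63.1]
216.0 215.0 scene steel 429 rect mm [ 470.6 -103.1] [ 33.8 100.1] 75.85 z pct [42.3 45.9 48.9]
244.0 205.0 scene steel 409 rect mm [487.1 -31.7] [ 33.4 102.1] 75.65 z pct [42.8 46.  49. ]
271.0 194.0 scene steel 400 rect mm [505.2  41.6] [ 35.2 102.4] 76.64 z pct [43.2 46.2 49.1]
217.0 216.0 scene bar+caps 5
[... 821 characters left out ...]
[501.7 -35.6] [200.3 179. ] 76.17 z pct [ 8.9 13.4 48.3]
335.0 263.0 top steel 755 rect mm [ 469.5 -104.6] [33.9 98.4] 76.35 z pct [42.5 45.8 48.6]
266.0 245.0 top steel 748 rect mm [505.3  41.1] [33.6 98.3] 76.64 z pct [42.7 45.8 49.1]
301.0 254.0 top steel 748 rect mm [487.5 -31.8] [33.3 98.1] 76.33 z pct [42.9 45.9 48.7]
335.0 263.0 top bar+caps 967 rect mm [ 468.4 -103.9] [ 35.2 119.5] 75.99 z pct [40.7 45.8 48.7]
300.0 254.0 top bar+caps 952 rect mm [486.6 -31. ] [ 34.5 120.4] 76.53 z pct [41.9 45.9 48.8]
266.0 245.0 top bar+caps 935 rect mm [504.7  41.5] [ 34.4 120.1] 76.43 z pct [42.7 45.8 49.1]
400.0 146.0 top bar+caps 75 rect mm [ 721.2 -241.3] [52.8 11.1] 5.8 z pct [36.4 45.2 55.2]
```

View pics/crop0.png

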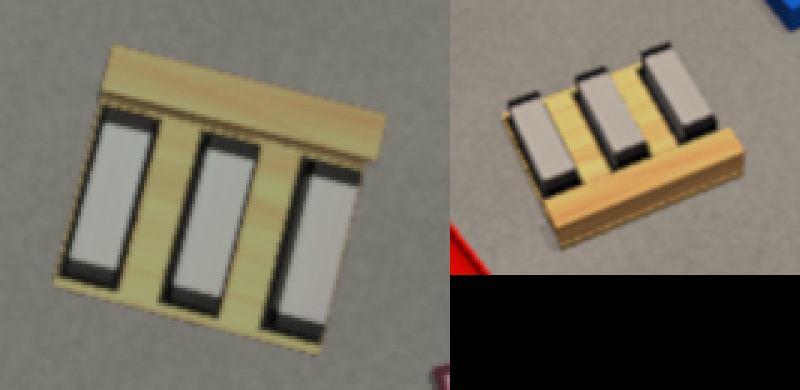

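The crop confirms the choice: all three on the rack have steel sides and black end caps, and none is pink. Both views agree to about 2 mm, with bar tops at z ≈ 46 mm. Next, a helper that gives the remaining shift in tool axes.

```bash
cat > go.py <<'E'
import sys,numpy as np
from scipy.spatial.transform import Rotation as Ro
from bench import ctrl
BARS={'A':(.4693,-.1037),'B':(.4872,-.0316),'C':(.5050,.0414)}
YR=np.radians(-13.75)
TR={'red':((.5237,-.317),np.radians(-0.2)),'blue':((.4385,.3106),np.radians(-11.2))}
def slot(t,y):
    c,a=TR[t]; return (c[0]-np.sin(a)*y,c[1]+np.cos(a)*y),a
def rem(xy,yaw,zg):
    s=ctrl.get_state();R=Ro.from_rotvec(s["tool_rot"])
    p=np.array([xy[0],xy[1],zg+.164])
    best=None
    for k in(0,np.pi):
        # tool x along yaw(+k), z down
        G=Ro.from_euler('z',yaw+k)*Ro.from_euler('x',np.pi)
        t=(R.inv()*G).as_rotvec()
        if best is None or np.linalg.norm(t)<np.linalg.norm(best): best=t;g=G
    print("t",round(s["time"],2),"pos",np.round(s["position"],4),"F",np.round(s["ft_force"],2),"w",round(s["grip_width"],3),"j7",np.round(s["joint_positions"],2))
    print("turn",np.round(best,3),"shift now-axes cm",np.round(R.inv().apply(p-s["position"])*100,2),"after-turn axes cm",np.round(g.inv().apply(p-s["position"])*100,2))
if __name__=="__main__":
    a=sys.argv
    if a[1] in BARS: rem(BARS[a[1]],YR,float(a[2]))
    else: xy,y=slot(a[1],float(a[2])); rem(xy,y,float(a[3]))
E
python3 go.py A .15; python3 go.py red -.038 .15;python3 go.py blue .038 .15
```

```text
t 0.1 pos [ 0.2018 -0.6177  0.4038] F [-0.38  0.23 -0.  ] w 1.0 j7 [ 1.27  0.32 -0.07  1.45  0.02  1.37 -0.06]
turn [-0.002  0.001  0.556] shift now-axes cm [ 41.39 -40.53   9.04] after-turn axes cm [ 13.77 -56.28   8.98]
t 0.1 pos [ 0.2018 -0.6177  0.4038] F [-0.38  0.23 -0.  ] w 1.0 j7 [ 1.27  0.32 -0.07  1.45  0.02  1.37 -0.06]
turn [-0.002  0.     0.319] shift now-axes cm [ 38.75 -14.96   9.  ] after-turn axes cm [ 32.09 -26.38   8.98]
t 0.1 pos [ 0.2018 -0.6177  0.4038] F [-0.38  0.23 -0.  ] w 1.0 j7 [ 1.27  0.32 -0.07  1.45  0.02  1.37 -0.06]
turn [-0.002  0.001  0.511] shift now-axes cm [ 53.19 -84.19   9.11] after-turn axes cm [  5.19 -99.46   8.98]
```

Call:
play_rows(targets="2 0 0 0 0 0.14 0.38; 2 0 0 0 0 0.14 0.38; 2 0 0 0 0 0.14 0.38; 2 0 0 0 0 0.136 0.38; 1 -4 0.3 0 0 0 0.38; 1 -4 0.3 0 0 0 0.38; 1 -4 0.3 0 0 0 0.38; 1 -4 0.3 0 0 0 0.38; 1 -4 0.3 0 0 0 0.38; 1 -4 0.3 0 0 0 0.38", newtons=45)

```text
time: 1.35
position: [0.4025, -0.3891, 0.3788]
tool_rot: [-3.105, 0.418, 0.014]
ft_force: [0.4, -0.2, -0.1]
grip_width: 0.691
```

```bash
python3 go.py A .15
```

```text
t 1.35 pos [ 0.4025 -0.3891  0.3788] F [ 0.45 -0.23 -0.1 ] w 0.691 j7 [ 0.87  0.16 -0.17  1.71  0.02  1.29 -1.14]
turn [-0.007  0.01  -0.028] shift now-axes cm [ -1.03 -29.25   6.7 ] after-turn axes cm [ -0.29 -29.31   6.48]
```

Call:
play_rows(targets="0 -4.5 0.7 0 0 -0.014 0.38; 0 -4.5 0.7 0 0 -0.014 0.38; 0 -4.5 0.7 0 0 0 0.38; 0 -4.5 0.7 0 0 0 0.38; 0 -4.5 0.7 0 0 0 0.38; 0 -4 0.7 0 0 0 0.38; 0 -2 0.7 0 0 0 0.38; 0 0 0 0 0 0 0.38; 0 0 0 0 0 0 0.38")

```text
time: 2.48
position: [0.4722, -0.0994, 0.328]
tool_rot: [-3.111, 0.362, 0.02]
ft_force: [0.5, -1.1, 0.2]
grip_width: 0.692
```

```bash
python3 go.py A .034
```

```text
t 2.48 pos [ 0.4722 -0.0994  0.328 ] F [ 0.52 -1.12  0.24] w 0.692 j7 [ 0.58  0.04 -0.43  1.94  0.01  1.18 -1.66]
turn [-0.008  0.014  0.008] shift now-axes cm [-0.    0.59 13.  ] after-turn axes cm [-0.17  0.49 13.  ]
```

Call:
play_rows(targets="-0.2 0.5 0 -0.008 0.014 0.008 0.38; 0 0 0 0 0 0 0.38; 0 0 3 0 0 0 0.38; 0 0 3 0 0 0 0.38; 0 0 0 0 0 0 0.38; 0 0 0 0 0 0 0.38")

```text
time: 3.22
position: [0.469, -0.1097, 0.2693]
tool_rot: [3.114, -0.391, 0.009]
ft_force: [0.5, -0.4, -0.2]
grip_width: 0.69
```

```bash
python3 go.py A .034
```

```text
t 3.23 pos [ 0.469  -0.1097  0.2693] F [ 0.45 -0.44 -0.2 ] w 0.69 j7 [ 0.58  0.1  -0.42  2.01  0.05  1.04 -1.69]
turn [ 0.002 -0.006 -0.01 ] shift now-axes cm [-0.16 -0.61  7.13] after-turn axes cm [-0.11 -0.59  7.13]
```

Call:
play_rows(targets="-0.1 -0.6 0 0 -0.006 -0.01 0.38; 0 0 0 0 0 0 0.38; 0 0 0 0 0 0 0.38")

```text
time: 3.6
position: [0.4706, -0.1034, 0.272]
tool_rot: [3.116, -0.374, 0.006]
ft_force: [-0.9, 0.4, 0.4]
grip_width: 0.691
```

```bash
python3 go.py A .034
```

```text
t 3.6 pos [ 0.4706 -0.1034  0.272 ] F [-0.93  0.42  0.44] w 0.691 j7 [ 0.57  0.1  -0.43  2.    0.05  1.04 -1.69]
turn [ 0.003 -0.004  0.001] shift now-axes cm [-0.15  0.04  7.4 ] after-turn axes cm [-0.11  0.06  7.4 ]
```

Call:
play_rows(targets="-0.1 0 3 0 0 0 0.38; 0 0 2 0 0 0 0.38; 0 0 0 0 0 0 0.38; 0 0 0 0 0 0 0.38")

```text
time: 4.1
position: [0.471, -0.1036, 0.2233]
tool_rot: [3.115, -0.374, 0.013]
ft_force: [0.0, 0.1, 0.0]
grip_width: 0.69
```

```bash
python3 go.py A .034
```

```text
t 4.1 pos [ 0.471  -0.1036  0.2233] F [0.03 0.07 0.05] w 0.69 j7 [ 0.56  0.17 -0.43  2.05  0.09  0.94 -1.72]
turn [ 0.003 -0.009  0.001] shift now-axes cm [-0.19  0.05  2.52] after-turn axes cm [-0.17  0.06  2.53]
```

Fingertips are now about 5 mm above the bar top level and aligned, so I go down and close.

Call:
play_rows(targets="-0.2 0 1.5 0 -0.009 0 0.38; 0 0 1 0 0 0 0.38; 0 0 0 0 0 0 0.38; 0 0 0 0 0 0 0.38")

```text
time: 4.6
position: [0.4697, -0.1033, 0.1978]
tool_rot: [3.116, -0.374, 0.001]
ft_force: [0.5, 0.2, 0.9]
grip_width: 0.694
```

```bash
python3 go.py A .034
```

```text
t 4.6 pos [ 0.4697 -0.1033  0.1978] F [0.5  0.18 0.92] w 0.694 j7 [ 0.55  0.21 -0.42  2.07  0.11  0.89 -1.74]
turn [ 0.004 -0.001  0.001] shift now-axes cm [-0.03  0.04 -0.02] after-turn axes cm [-0.03  0.04 -0.02]
```

Call:
play_rows(targets="0 0 0 0 0 0 -1; 0 0 0 0 0 0 -1; 0 0 0 0 0 0 -1; 0 0 0 0 0 0 -1; 0 0 0 0 0 0 -1", newtons=45)

```text
time: 5.22
position: [0.47, -0.1035, 0.1985]
tool_rot: [3.115, -0.374, 0.004]
ft_force: [0.6, -0.6, -1.1]
grip_width: 0.387
```

```bash
python3 go.py A .034
```

```text
t 5.22 pos [ 0.47   -0.1035  0.1985] F [ 0.6  -0.58 -1.11] w 0.387 j7 [ 0.55  0.2  -0.42  2.06  0.11  0.89 -1.74]
turn [ 0.004 -0.003  0.001] shift now-axes cm [-0.06  0.03  0.05] after-turn axes cm [-0.06  0.03  0.05]
```

Gripped, with width 0.387, which is about 34 mm. Lift slowly and read the weight.

Call:
play_rows(targets="0 0 -1 0 0 0 -1; 0 0 -2 0 0 0 -1; 0 0 -3 0 0 0 -1; 0 0 -3 0 0 0 -1; 0 0 0 0 0 0 -1; 0 0 0 0 0 0 -1; 0 0 0 0 0 0 -1")

```text
time: 6.1
position: [0.4679, -0.1024, 0.2897]
tool_rot: [3.117, -0.373, -0.006]
ft_force: [-0.5, -0.0, -2.3]
grip_width: 0.385
```

```bash
python3 - <<'E'
from bench import ctrl
import numpy as np,cv2
print(ctrl.get_state()["ft_force"])
d=ctrl.get_image("scene");cv2.imwrite("pics/s1.png",d["pixels"][100:340,60:420])
for _ in range(3):ctrl.get_image("top");print(np.round(ctrl.get_state()["ft_force"],2),np.round(ctrl.get_state()["torque"],2))
E
python3 go.py red -.038 .12;python3 go.py blue .038 .12
```

```text
[-0.53380283 -0.04589579 -2.30251684]
[ 0.13  0.03 -2.28] [ 0.08  0.05 -0.02]
[ 0.14  0.01 -1.64] [ 0.09 -0.02  0.04]
[ 0.05  0.86 -2.12] [ 0.09  0.   -0.01]
t 6.3 pos [ 0.4681 -0.1024  0.2899] F [ 0.05  0.86 -2.12] w 0.385 j7 [ 0.58  0.07 -0.43  1.99  0.04  1.09 -1.68]
turn [ 0.003  0.003 -0.235] shift now-axes cm [11.36 23.23  0.63] after-turn axes cm [ 5.63 25.24  0.59]
t 6.3 pos [ 0.4681 -0.1024  0.2899] F [ 0.05  0.86 -2.12] w 0.385 j7 [ 0.58  0.07 -0.43  1.99  0.04  1.09 -1.68]
turn [ 0.003  0.003 -0.043] shift now-axes cm [-12.79 -43.23   0.5 ] after-turn axes cm [-10.93 -43.74   0.59]
```

View pics/s1.png

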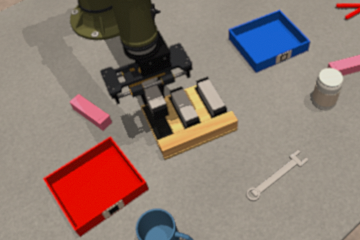

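The picture shows the bar lifted clear in the jaws. The steady downward force is about 2.1 N (~0.21 kg), so it is hollow and goes to the blue tray at y = +38 mm.

Call:
play_rows(targets="0 -2.5 0 0 0 0 -1; -0.5 -4 0 0 0 0 -1; -1 -4 0 0 0 0 -1; -1 -4 0 0 0 0 -1; -1 -4 0 0 0 0 -1; -1 -4 0 0 0 0 -1; -1 -4 0 0 0 0 -1; -1 -4 0 0 0 -0.04 -1; -1 -3 0 0 0 0 -1; -1 -2 0 0 0 0 -1; 0 0 0 0 0 0 -1; 0 0 0 0 0 0 -1")

```text
time: 7.8
position: [0.4683, 0.2711, 0.2852]
tool_rot: [3.124, -0.317, -0.013]
ft_force: [-0.3, -0.1, -2.3]
grip_width: 0.389
```

```bash
python3 go.py blue .038 .027
```

```text
t 7.8 pos [0.4683 0.2711 0.2852] F [-0.35 -0.07 -2.34] w 0.389 j7 [ 0.07  0.26 -0.73  1.84  0.19  1.12 -2.49]
turn [ 0.003  0.008 -0.007] shift now-axes cm [-3.66 -7.09  9.43] after-turn axes cm [-3.69 -7.09  9.42]
```

Joint 7 is at -2.49, close to its -2.69 limit. A half turn of the tool gives the same grasp and restores the range. I'll test the sign with one small row first.

Call:
play_rows(targets="0 0 0 0 0 -0.12 -1; 0 0 0 0 0 0 -1")

```text
time: 8.05
position: [0.4693, 0.2684, 0.2848]
tool_rot: [3.136, -0.132, -0.014]
ft_force: [-0.4, -0.5, -1.9]
grip_width: 0.383
```

```bash
python3 go.py blue .038 .1
```

```text
t 8.05 pos [0.4693 0.2684 0.2848] F [-0.36 -0.46 -1.93] w 0.383 j7 [ 0.09  0.26 -0.74  1.84  0.19  1.12 -2.38]
turn [0.004 0.008 0.111] shift now-axes cm [-2.99 -7.73  2.08] after-turn axes cm [-3.85 -7.34  2.08]
```

Negative is the right way: joint 7 moved up to -2.38.

Call:
play_rows(targets="0 0 0 0 0 -0.17 -1; 0 0 0 0 0 -0.18 -1; 0 0 0 0 0 -0.18 -1; 0 0 0 0 0 -0.18 -1; 0 0 0 0 0 -0.18 -1; 0 0 0 0 0 -0.18 -1; 0 0 0 0 0 -0.18 -1; 0 0 0 0 0 -0.18 -1; 0 0 0 0 0 -0.18 -1; 0 0 0 0 0 -0.18 -1; 0 0 0 0 0 -0.18 -1; 0 0 0 0 0 -0.18 -1; 0 0 0 0 0 -0.18 -1; 0 0 0 0 0 -0.18 -1; 0 0 0 0 0 -0.18 -1; 0 0 0 0 0 -0.18 -1; 0 0 0 0 0 -0.1 -1; 0 0 0 0 0 0 -1")

```text
time: 10.3
position: [0.4783, 0.2465, 0.2822]
tool_rot: [-0.368, -3.115, 0.031]
ft_force: [-0.4, -0.3, -3.1]
grip_width: 0.389
```

```bash
python3 go.py blue .038 .1
```

```text
t 10.3 pos [0.4783 0.2465 0.2822] F [-0.36 -0.33 -3.05] w 0.389 j7 [ 0.51  0.49 -1.27  1.84  0.51  1.21  0.42]
turn [-0.02  -0.003 -0.04 ] shift now-axes cm [5.51 9.13 1.64] after-turn axes cm [5.15 9.31 1.82]
```

Joint 3 has drifted to -1.27 (limit -1.38) because of the redundancy. Before moving on I'll fit a small kinematic model from the readings so far, so that I can predict the drift.

```bash
cat > kin.py <<'E'
import numpy as np
from scipy.spatial.transform import Rotation as Ro
# S-R-S model: rolls about z, pitches about y ; signs fitted
def fk(q,P,full=False):
    h,u,f,w,s1,s3,s5,s7,psi0,psi7=P
    R=Ro.from_euler('z',psi0+s1*q[0]);p=np.array([0,0,h]); ax=[(np.array([0,0,s1]),np.zeros(3))]
    def roll(s,a):
        nonlocal R; ax.append((R.apply([0,0,s]),p)); R=R*Ro.from_euler('z',s*a)
    def pitch(a):
        nonlocal R; ax.append((R.apply([0,1,0]),p)); R=R*Ro.from_euler('y',a)
    def tr(d):
        nonlocal p; p=p+R.apply([0,0,d])
    pitch(q[1]);roll(s3,q[2]);tr(u);pitch(q[3]);roll(s5,q[4]);tr(f);pitch(q[5]);roll(s7,q[6]);tr(w)
    R=R*Ro.from_euler('z',psi7)
    if full: return p,R,np.array([np.r_[np.cross(a,p-o),a] for a,o in ax]).T
    return p,R
E
cat > fit.py <<'E'
from kin import *
from scipy.optimize import least_squares
import itertools
from bench import ctrl
s=ctrl.get_state()
D=[([1.2691,.3218,-.0701,1.4517,.0226,1.3708,-.0569],[.2018,-.6177,.4037],[-3.1006,-.4937,.0006],1),
([.87,.16,-.17,1.71,.02,1.29,-1.14],[.4025,-.3891,.3788],[-3.105,.418,.014],.2),
([.58,.04,-.43,1.94,.01,1.18,-1.66],[.4722,-.0994,.328],[-3.111,.362,.02],.2),
([.55,.20,-.42,2.06,.11,.89,-1.74],[.47,-.1035,.1985],[3.115,-.374,.004],.2),
([.07,.26,-.73,1.84,.19,1.12,-2.49],[.4683,.2711,.2852],[3.124,-.317,-.013],.2),
(s["joint_positions"],s["position"],s["tool_rot"],1)]
best=[]
for sg in itertools.product((1,-1),repeat=4):
  for a0 in(0,np.pi):
   for a7 in np.arange(4)*np.pi/2:
    def res(v):
        P=[*v[:4],*sg,v[4],v[5]];o=[]
        for q,p,r,w in D:
            pp,R=fk(q,P); o+=list(w*(pp-p)); o+=list(.3*w*(R.inv()*Ro.from_rotvec(r)).as_rotvec())
        return o
    r=least_squares(res,[.3,.4,.4,.2,a0,a7],max_nfev=60); best.append((r.cost,sg,r.x))
best.sort(key=lambda t:t[0])
for b in best[:4]: print(b)
np.save("P.npy",np.r_[best[0][2][:4],best[0][1],best[0][2][4:]])
E
python3 fit.py
```

```text
(np.float64(2.4629930953455954e-05), (-1, -1, -1, -1), array([ 0.90374122,  0.44221839,  0.52094206,  0.81726789, -0.04271944,
        1.52828472]))
(np.float64(2.4629930953457102e-05), (-1, -1, -1, -1), array([ 0.90374123,  0.44221839,  0.52094206,  0.81726789, -0.04271944,
        1.52828472]))
(np.float64(2.4629930953457753e-05), (-1, -1, -1, -1), array([ 0.90374138,  0.44221838,  0.52094206,  0.81726804, -0.04271944,
        1.52828471]))
(np.float64(2.462993095346424e-05), (-1, -1, -1, -1), array([ 0.90374125,  0.4422184 ,  0.52094205,  0.81726792, -0.04271944,
        1.52828472]))
```

```bash
cat > sim.py <<'E'
from kin import *
P=np.load("P.npy");d=P[0]-P[3];P[3]=.22;P[0]=.22+d
LO=np.array([-2.86,-.3,-1.38,.06,-1.56,.09,-2.69]);HI=np.array([2.86,2.09,1.24,2.45,4.7,2.05,2.69])
def step(q,dx,lam=.0):
    p,R,J=fk(q,P,True)
    return q+J.T@np.linalg.solve(J@J.T+lam*np.eye(6),dx)
def run(q,rows,n=4,lam=.0,hist=False):
    q=np.array(q,float);H=[q]
    for r in rows:
        p,R=fk(q,P);pt=p+R.apply(np.array(r[:3])/100);Rt=R*Ro.from_rotvec(r[3:6])
        for i in range(n):
            p,R=fk(q,P)
            k=1/(n-i); q=step(q,np.r_[(pt-p)*k,(Rt*R.inv()).as_rotvec()*k],lam)
        H.append(q)
    return (q,np.array(H)) if hist else q
E
python3 - <<'E'
from sim import *
np.set_printoptions(precision=2,suppress=True)
# test1: turn
q=[.09,.26,-.74,1.84,.19,1.12,-2.38]
for lam in(0,.003,.03): print(run(q,[[0,0,0,0,0,-.17]]*17,lam=lam))
print("obs [ 0.51  0.49 -1.27  1.84  0.51  1.21  0.42]")
q=[.58,.07,-.43,1.99,.04,1.09,-1.68]
print(run(q,[[-.8,-4,0,0,0,-.004]]*9),"obs [ 0.07  0.26 -0.73  1.84  0.19  1.12 -2.49]")
E
```

```text
[ 0.47  0.47 -1.25  1.84  0.48  1.19  0.29]
[ 0.46  0.49 -1.25  1.83  0.5   1.19  0.27]
[ 0.33  0.58 -1.23  1.8   0.6   1.2   0.12]
obs [ 0.51  0.49 -1.27  1.84  0.51  1.21  0.42]
[ 0.1   0.27 -0.72  1.83  0.2   1.12 -2.47] obs [ 0.07  0.26 -0.73  1.84  0.19  1.12 -2.49]
```

The model reproduces both observed moves well. Now I'll simulate the options.

```bash
cat > plan.py <<'E'
from sim import *
from go import slot,BARS,YR
np.set_printoptions(precision=2,suppress=True)
def goto(q,xy,yaw,zg,flip):
    G=Ro.from_euler('z',yaw+(0 if not flip else np.pi))*Ro.from_euler('x',np.pi)
    q=np.array(q);N=60
    p,R=fk(q,P);tgt=np.array([xy[0],xy[1],zg+.164]);w=(G*R.inv()).as_rotvec();p0=p
    if abs(np.linalg.norm(w)-np.pi)<.3: print("near pi",w)
    mn=q.copy();mx=q.copy()
    R0=R
    for i in range(1,N+1):
        p,R=fk(q,P);pt=p0+(tgt-p0)*i/N;Rt=Ro.from_rotvec(w*i/N)*R0
        q=step(q,np.r_[pt-p,(Rt*R.inv()).as_rotvec()])
        mn=np.minimum(mn,q);mx=np.maximum(mx,q)
    bad=((mn<LO+.08)|(mx>HI-.08)).nonzero()[0]+1
    return q,bad
def seq(q,names,flip=True):
    for n in names:
        for z in(.13,n[-1],.13):
            if n[0] in BARS: xy,yaw=BARS[n[0]],YR
            else: xy,yaw=slot(n[0],n[1])
            q,b=goto(q,xy,yaw,z,flip); print(n,z,q,b)
    return q
E
python3 - <<'E'
from plan import *
from bench import ctrl
q=ctrl.get_state()["joint_positions"]
print("flip");seq(q,[("blue",.038,.027),("B",.034),("red",-.038,.027),("C",.034),("red",.038,.027),("C",.034),("blue",-.038,.027)])
print("back");q2=run(q,[[0,0,0,0,0,.17]]*18);seq(q2,[("blue",-.038,.027),("B",.034),("red",-.038,.027),("C",.034),("red",.038,.027),("C",.034),("blue",.038,.027)],False)
E
```

```text
flip
('blue', 0.038, 0.027) 0.13 [ 0.32  0.51 -1.26  1.8   0.52  1.22  0.28] []
('blue', 0.038, 0.027) 0.027 [ 0.21  0.63 -1.11  1.87  0.65  1.06  0.2 ] []
('blue', 0.038, 0.027) 0.13 [ 0.32  0.51 -1.26  1.8   0.52  1.22  0.29] []
('B', 0.034) 0.13 [ 1.38  0.48 -1.58  1.99  0.51  1.21  0.93] [3]
('B', 0.034) 0.034 [ 1.18  0.56 -1.34  2.06  0.64  1.04  0.86] [3]
('B', 0.034) 0.13 [ 1.38  0.48 -1.57  1.99  0.51  1.21  0.94] [3]
('red', -0.038, 0.027) 0.13 [ 1.48  0.78 -1.33  1.62  0.78  1.37  1.61] [3]
('red', -0.038, 0.027) 0.027 [ 1.43  0.88 -1.22  1.69  0.88  1.22  1.56] [3]
('red', -0.038, 0.027) 0.13 [ 1.48  0.78 -1.33  1.62  0.78  1.37  1.61] [3]
('C', 0.034) 0.13 [ 1.15  0.47 -1.49  1.94  0.51  1.21  0.8 ] [3]
('C', 0.034) 0.034 [ 0.97  0.57 -1.28  2.01  0.64  1.05  0.71] [3]
('C', 0.034) 0.13 [ 1.15  0.47 -1.49  1.94  0.51  1.21  0.8 ] [3]
('red', 0.038, 0.027) 0.13 [ 1.47  0.73 -1.39  1.73  0.74  1.33  1.5 ] [3]
('red', 0.038, 0.027) 0.027 [ 1.39  0.82 -1.25  1.8   0.85  1.18  1.44] [3]
('red', 0.038, 0.027) 0.13 [ 1.47  0.72 -1.39  1.73  0.74  1.33  1.5 ] [3]
('C', 0.034) 0.1
[... 1214 characters left out ...]
 0.13 [ 0.37  0.11 -0.52  1.94  0.06  1.11 -1.98] []
('red', 0.038, 0.027) 0.13 [ 0.71  0.29 -0.31  1.73  0.09  1.14 -1.2 ] []
('red', 0.038, 0.027) 0.027 [ 0.69  0.41 -0.29  1.8   0.14  0.95 -1.23] []
('red', 0.038, 0.027) 0.13 [ 0.71  0.29 -0.31  1.73  0.09  1.14 -1.2 ] []
('C', 0.034) 0.13 [ 0.37  0.11 -0.52  1.94  0.06  1.11 -1.98] []
('C', 0.034) 0.034 [ 0.34  0.25 -0.51  2.01  0.15  0.92 -2.05] []
('C', 0.034) 0.13 [ 0.37  0.11 -0.52  1.94  0.06  1.11 -1.98] []
('blue', 0.038, 0.027) 0.13 [-0.06  0.28 -0.74  1.8   0.21  1.14 -2.63] [7]
('blue', 0.038, 0.027) 0.027 [-0.11  0.42 -0.69  1.87  0.32  0.96 -2.71] [7]
('blue', 0.038, 0.027) 0.13 [-0.06  0.28 -0.74  1.8   0.21  1.14 -2.63] [7]
```

Plan: place this bar flipped in blue at +38 mm (all joints inside their ranges). Then turn back while empty and keep the original orientation from there on.

Call:
play_rows(targets="0.5 2 0 -0.02 0 -0.04 -1; 1 2.5 0 0 0 0 -1; 1 2 0 0 0 0 -1; 1 1.5 0 0 0 0 -1; 1 0.8 0 0 0 0 -1; 0 0 0 0 0 0 -1; 0 0 0 0 0 0 -1")

```text
time: 11.18
position: [0.4555, 0.3392, 0.2804]
tool_rot: [-0.351, -3.121, 0.009]
ft_force: [-0.6, -0.4, -2.4]
grip_width: 0.387
```

```bash
python3 go.py blue .038 .027
```

```text
t 11.18 pos [0.4555 0.3392 0.2804] F [-0.64 -0.37 -2.35] w 0.387 j7 [ 0.28  0.54 -1.22  1.78  0.54  1.22  0.25]
turn [-0.006 -0.    -0.028] shift now-axes cm [1.13 0.69 8.94] after-turn axes cm [1.11 0.67 8.94]
```

Call:
play_rows(targets="1.1 0.7 0 0 0 -0.028 -1; 0 0 2.5 0 0 0 -1; 0 0 2 0 0 0 -1; 0 0 0 0 0 0 -1; 0 0 0 0 0 0 -1")

```text
time: 11.8
position: [0.4461, 0.3483, 0.2346]
tool_rot: [-0.307, -3.126, 0.007]
ft_force: [-0.0, 0.6, -1.2]
grip_width: 0.39
```

```bash
python3 go.py blue .038 .027
```

```text
t 11.8 pos [0.4461 0.3483 0.2346] F [-0.04  0.58 -1.24] w 0.39 j7 [ 0.22  0.59 -1.17  1.82  0.6   1.15  0.22]
turn [-0.005 -0.    -0.   ] shift now-axes cm [ 0.01 -0.02  4.36] after-turn axes cm [ 0.01 -0.04  4.36]
```

Call:
play_rows(targets="0 0 2 0 0 0 -1; 0 0 1.3 0 0 0 -1; 0 0 0.5 0 0 0 -1; 0 0 0 0 0 0 -1; 0 0 0 0 0 0 -1")

```text
time: 12.42
position: [0.4465, 0.3484, 0.1947]
tool_rot: [0.308, 3.126, -0.006]
ft_force: [-0.6, 0.4, -2.0]
grip_width: 0.387
```

```bash
python3 go.py blue .038 .027
```

```text
t 12.43 pos [0.4465 0.3484 0.1947] F [-0.56  0.38 -2.  ] w 0.387 j7 [ 0.18  0.63 -1.12  1.85  0.65  1.09  0.19]
turn [-0.004  0.001 -0.001] shift now-axes cm [ 0.05 -0.06  0.37] after-turn axes cm [ 0.05 -0.06  0.37]
```

Call:
play_rows(targets="0 0 0.2 0 0 0 -1; 0 0 0.1 0 0 0 -1; 0 0 0 0 0 0 -1")

```text
time: 12.8
position: [0.4468, 0.3486, 0.1923]
tool_rot: [0.308, 3.125, -0.005]
ft_force: [-1.1, 0.6, -2.8]
grip_width: 0.386
```

```bash
python3 go.py blue .038 .027
```

```text
t 12.8 pos [0.4468 0.3486 0.1923] F [-1.11  0.65 -2.79] w 0.386 j7 [ 0.18  0.64 -1.12  1.85  0.65  1.08  0.18]
turn [-0.003  0.002 -0.001] shift now-axes cm [ 0.07 -0.09  0.13] after-turn axes cm [ 0.07 -0.09  0.13]
```

Call:
play_rows(targets="0 0 0.15 0 0 0 -1; 0 0 0.1 0 0 0 -1; 0 0 0 0 0 0 -1")

```text
time: 13.18
position: [0.4469, 0.3491, 0.192]
tool_rot: [0.308, 3.124, -0.006]
ft_force: [-0.4, 1.0, -1.4]
grip_width: 0.388
```

```bash
python3 go.py blue .038 .027
```

```text
t 13.18 pos [0.4469 0.3491 0.192 ] F [-0.38  1.02 -1.42] w 0.388 j7 [ 0.18  0.64 -1.12  1.85  0.65  1.08  0.18]
turn [-0.004  0.003 -0.001] shift now-axes cm [ 0.08 -0.13  0.1 ] after-turn axes cm [ 0.08 -0.14  0.1 ]
```

Call:
play_rows(targets="0 0 0.3 0 0 0 -1; 0 0 0.2 0 0 0 -1")

```text
time: 13.42
position: [0.4469, 0.3498, 0.1915]
tool_rot: [0.309, 3.122, -0.012]
ft_force: [-4.7, -6.0, 14.8]
grip_width: 0.393
```

```bash
python3 go.py blue .038 .027
```

```text
t 13.43 pos [0.4469 0.3498 0.1915] F [-4.69 -6.02 14.77] w 0.393 j7 [ 0.17  0.64 -1.11  1.84  0.66  1.09  0.18]
turn [-0.007  0.005 -0.002] shift now-axes cm [ 0.06 -0.21  0.06] after-turn axes cm [ 0.06 -0.21  0.05]
```

Contact: +15 N upward at the expected height, so the bar is on the tray floor. Release with a small opening, then rise.

Call:
play_rows(targets="0 0 0 0 0 0 0.06; 0 0 0 0 0 0 0.06; 0 0 0 0 0 0 0.06; 0 0 0 0 0 0 0.06; 0 0 -1 0 0 0 0.06; 0 0 -2 0 0 0 0.06; 0 0 -4 0 0 0 0.06; 0 0 -4 0 0 0 0.06; 0 0 -1 0 0 0 0.06")

```text
time: 14.55
position: [0.4463, 0.3518, 0.3192]
tool_rot: [0.307, 3.121, -0.007]
ft_force: [0.6, 0.7, -0.4]
grip_width: 0.535
```

```bash
python3 go.py C .13; python3 - <<'E'
from plan import *
from bench import ctrl
import cv2
q=ctrl.get_state()["joint_positions"]
d=ctrl.get_image("top");cv2.imwrite("pics/t2.png",d["pixels"])
q,H=run(q,[[0,0,0,0,0,.18]]*17,hist=True);print(q,H.min(0),H.max(0))
seq(q,[("B",.034),("C",.034)],False)
E
```

```text
t 14.55 pos [0.4463 0.3518 0.3192] F [ 0.64  0.75 -0.45] w 0.535 j7 [ 0.28  0.5  -1.26  1.74  0.51  1.28  0.28]
turn [-0.004  0.006  0.044] shift now-axes cm [-11.78 -29.29   2.71] after-turn axes cm [-13.08 -28.75   2.52]
[-0.1   0.28 -0.72  1.74  0.2   1.2  -2.56] [-0.1   0.28 -1.26  1.74  0.2   1.2  -2.56] [ 0.28  0.5  -0.72  1.74  0.51  1.28  0.28]
('B', 0.034) 0.13 [ 0.4   0.06 -0.39  1.99  0.02  1.1  -1.81] []
('B', 0.034) 0.034 [ 0.38  0.19 -0.39  2.06  0.09  0.9  -1.86] []
('B', 0.034) 0.13 [ 0.4   0.06 -0.39  1.99  0.02  1.1  -1.81] []
('C', 0.034) 0.13 [ 0.31  0.1  -0.46  1.94  0.05  1.11 -1.98] []
('C', 0.034) 0.034 [ 0.29  0.24 -0.45  2.01  0.13  0.91 -2.04] []
('C', 0.034) 0.13 [ 0.32  0.1  -0.46  1.94  0.05  1.11 -1.98] []
```

View pics/t2.png

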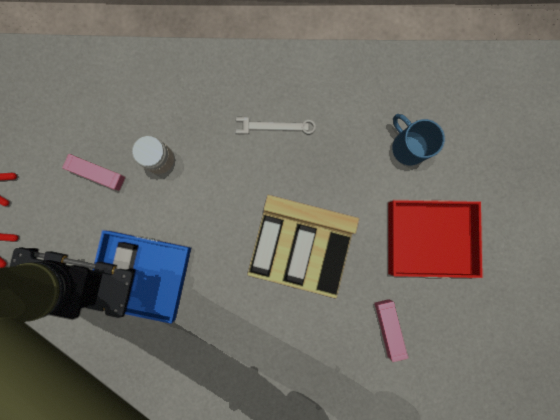

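The bar lies in the blue tray at (124,257). Turning back while empty.

Call:
play_rows(targets="0 0 0 0 0 0.18 0.38; 0 0 0 0 0 0.18 0.38; 0 0 0 0 0 0.18 0.38; 0 0 0 0 0 0.18 0.38; 0 0 0 0 0 0.18 0.38; 0 0 0 0 0 0.18 0.38; 0 0 0 0 0 0.18 0.38; 0 0 0 0 0 0.18 0.38; 0 0 0 0 0 0.18 0.38; 0 0 0 0 0 0.18 0.38; 0 0 0 0 0 0.18 0.38; 0 0 0 0 0 0.18 0.38; 0 0 0 0 0 0.18 0.38; 0 0 0 0 0 0.18 0.38; 0 0 0 0 0 0 0.38")

```text
time: 16.48
position: [0.4418, 0.3463, 0.308]
tool_rot: [3.079, 0.535, -0.024]
ft_force: [-0.4, -0.3, -0.2]
grip_width: 0.688
```

```bash
python3 go.py C .13
```

```text
t 16.48 pos [0.4418 0.3463 0.308 ] F [-0.38 -0.35 -0.23] w 0.688 j7 [-0.06  0.3  -0.76  1.76  0.22  1.19 -2.11]
turn [0.019 0.013 0.584] shift now-axes cm [-4.32 30.81  1.9 ] after-turn axes cm [13.38 28.12  1.4 ]
```

Call:
play_rows(targets="-0.6 4 0 0 0 0 0.38; -0.6 4 0 0 0 0 0.38; -0.6 4 0 0 0 0 0.38; -0.6 4 0 0 0 0 0.38; 0 2 0 0.005 0.003 0.145 0.38; 0 2 0 0.005 0.003 0.145 0.38; 0 2 0 0.005 0.003 0.145 0.38; 0 2 0 0.005 0.003 0.145 0.38; 0 0 0 0 0 0 0.38")

```text
time: 17.6
position: [0.4846, 0.1019, 0.307]
tool_rot: [3.123, -0.339, -0.015]
ft_force: [0.1, 0.6, 0.3]
grip_width: 0.69
```

```bash
python3 go.py C .065
```

```text
t 17.6 pos [0.4846 0.1019 0.307 ] F [0.06 0.59 0.26] w 0.69 j7 [ 0.3   0.1  -0.59  1.93  0.06  1.13 -2.1 ]
turn [0.001 0.009 0.023] shift now-axes cm [3.37 5.47 7.77] after-turn axes cm [3.42 5.4  7.8 ]
```

Call:
play_rows(targets="1.4 2.4 2 0 0.009 0.023 0.38; 1.3 2 2 0 0 0 0.38; 0.7 1 1 0 0 0 0.38; 0 0 0 0 0 0 0.38; 0 0 0 0 0 0 0.38")

```text
time: 18.23
position: [0.5061, 0.0464, 0.2563]
tool_rot: [-3.121, 0.337, -0.001]
ft_force: [-0.1, 0.2, -0.4]
grip_width: 0.69
```

```bash
python3 go.py C .034
```

```text
t 18.23 pos [0.5061 0.0464 0.2563] F [-0.09  0.23 -0.42] w 0.69 j7 [ 0.35  0.19 -0.53  1.95  0.11  1.03 -2.02]
turn [-0.002 -0.     0.025] shift now-axes cm [-0.01  0.53  5.82] after-turn axes cm [0.01 0.51 5.83]
```

Call:
play_rows(targets="0 0.5 1 0 0 0.025 0.38; 0 0 2 0 0 0 0.38; 0 0 0 0 0 0 0.38; 0 0 0 0 0 0 0.38")

```text
time: 18.73
position: [0.5052, 0.0434, 0.2268]
tool_rot: [-3.117, 0.374, -0.006]
ft_force: [-0.4, -0.6, 0.6]
grip_width: 0.691
```

```bash
python3 go.py C .034
```

```text
t 18.73 pos [0.5052 0.0434 0.2268] F [-0.38 -0.61  0.63] w 0.691 j7 [ 0.34  0.22 -0.52  1.98  0.13  0.96 -2.06]
turn [-0.003 -0.003  0.001] shift now-axes cm [0.02 0.21 2.88] after-turn axes cm [0.03 0.2  2.88]
```

Call:
play_rows(targets="0 0.2 1 0 0 0 0.38; 0 0 1.8 0 0 0 0.38; 0 0 0 0 0 0 0.38; 0 0 0 0 0 0 -1; 0 0 0 0 0 0 -1; 0 0 0 0 0 0 -1; 0 0 0 0 0 0 -1; 0 0 0 0 0 0 -1", newtons=45)

```text
time: 19.73
position: [0.5053, 0.0414, 0.198]
tool_rot: [-3.116, 0.374, -0.009]
ft_force: [0.8, -0.4, -1.3]
grip_width: 0.386
```

```bash
python3 go.py C .034
```

```text
t 19.73 pos [0.5053 0.0414 0.198 ] F [ 0.78 -0.38 -1.33] w 0.386 j7 [ 0.33  0.27 -0.51  2.    0.16  0.9  -2.08]
turn [-0.003 -0.005  0.001] shift now-axes cm [-0.03  0.01  0.  ] after-turn axes cm [-0.03  0.01  0.  ]
```

Call:
play_rows(targets="0 0 -1 0 0 0 -1; 0 0 -2 0 0 0 -1; 0 0 -3 0 0 0 -1; 0 0 -3 0 0 0 -1; 0 0 0 0 0 0 -1; 0 0 0 0 0 0 -1; 0 0 0 0 0 0 -1")

```text
time: 20.6
position: [0.5032, 0.0414, 0.2901]
tool_rot: [-3.117, 0.373, -0.003]
ft_force: [0.4, 0.1, -2.1]
grip_width: 0.386
```

```bash
python3 - <<'E'
from bench import ctrl
import numpy as np,cv2
print(np.round(ctrl.get_state()["ft_force"],2))
for _ in range(2):ctrl.get_image("top");print(np.round(ctrl.get_state()["ft_force"],2),np.round(ctrl.get_state()["torque"],2))
E
python3 go.py red -.038 .12;python3 go.py blue -.038 .12
```

```text
[ 0.4   0.07 -2.15]
[-1.18  0.65 -2.65] [ 0.02  0.04 -0.01]
[-0.15  0.01 -2.52] [0.05 0.   0.01]
t 20.7 pos [0.5031 0.0414 0.2899] F [-0.15  0.01 -2.52] w 0.386 j7 [ 0.37  0.14 -0.53  1.93  0.08  1.09 -2.01]
turn [-0.002 -0.001 -0.235] shift now-axes cm [11.35 38.03  0.5 ] after-turn axes cm [ 2.19 39.63  0.59]
t 20.7 pos [0.5031 0.0414 0.2899] F [-0.15  0.01 -2.52] w 0.386 j7 [ 0.37  0.14 -0.53  1.93  0.08  1.09 -2.01]
turn [-0.002 -0.001 -0.043] shift now-axes cm [-12.47 -20.84   0.63] after-turn axes cm [-11.56 -21.36   0.59]
```

About 2.4 N (~0.23 kg), so hollow again. It goes to blue at y = -38 mm, where joint 7 is predicted at -2.57, inside range.

Call:
play_rows(targets="-1 -2 0 0 0 0 -1; -2 -3.5 0 0 0 0 -1; -2 -3.5 0 0 0 0 -1; -2 -3.5 0 0 0 -0.04 -1; -2 -3.5 0 0 0 0 -1; -1.5 -2.5 0 0 0 0 -1; -0.5 -1 0 0 0 0 -1; 0 0 0 0 0 0 -1; 0 0 0 0 0 0 -1")

```text
time: 21.82
position: [0.4374, 0.2586, 0.2847]
tool_rot: [3.125, -0.317, -0.012]
ft_force: [0.5, -0.2, -2.0]
grip_width: 0.386
```

```bash
python3 go.py blue -.038 .027
```

```text
t 21.82 pos [0.4374 0.2586 0.2847] F [ 0.52 -0.22 -1.98] w 0.386 j7 [ 0.08  0.18 -0.72  1.92  0.13  1.1  -2.46]
turn [ 0.001  0.008 -0.006] shift now-axes cm [-0.84 -1.33  9.38] after-turn axes cm [-0.91 -1.32  9.37]
```

Call:
play_rows(targets="-0.9 -1.3 0 0 0.008 -0.006 -1; 0 0 2.5 0 0 0 -1; 0 0 2 0 0 0 -1; 0 0 0 0 0 0 -1; 0 0 0 0 0 0 -1")

```text
time: 22.45
position: [0.4323, 0.2733, 0.24]
tool_rot: [-3.126, 0.314, -0.006]
ft_force: [-0.1, -0.0, -2.3]
grip_width: 0.385
```

```bash
python3 go.py blue -.038 .027
```

```text
t 22.45 pos [0.4323 0.2733 0.24  ] F [-0.12 -0.02 -2.35] w 0.385 j7 [ 0.03  0.25 -0.71  1.96  0.19  1.   -2.54]
turn [-0.    -0.004 -0.005] shift now-axes cm [-0.13  0.02  4.9 ] after-turn axes cm [-0.11  0.02  4.9 ]
```

Call:
play_rows(targets="-0.1 0 2 0 0 0 -1; 0 0 1.5 0 0 0 -1; 0 0 0.8 0 0 0 -1; 0 0 0 0 0 0 -1; 0 0 0 0 0 0 -1")

```text
time: 23.08
position: [0.4333, 0.2745, 0.1991]
tool_rot: [-3.123, 0.316, -0.015]
ft_force: [-0.7, 0.0, -1.8]
grip_width: 0.384
```

```bash
python3 go.py blue -.038 .027
```

```text
t 23.07 pos [0.4333 0.2745 0.1991] F [-0.65  0.02 -1.78] w 0.384 j7 [ 0.    0.31 -0.69  1.99  0.25  0.92 -2.59]
turn [-0.004 -0.009 -0.006] shift now-axes cm [-0.2   0.16  0.81] after-turn axes cm [-0.19  0.16  0.81]
```

Call:
play_rows(targets="-0.2 0.1 0.4 -0.004 -0.009 -0.006 -1; 0 0 0.2 0 0 0 -1; 0 0 0 0 0 0 -1")

```text
time: 23.45
position: [0.4314, 0.2741, 0.1935]
tool_rot: [-3.126, 0.306, -0.001]
ft_force: [-0.2, 0.1, -1.8]
grip_width: 0.383
```

```bash
python3 go.py blue -.038 .027
```

```text
t 23.45 pos [0.4314 0.2741 0.1935] F [-0.16  0.1  -1.84] w 0.383 j7 [-0.    0.32 -0.69  1.99  0.25  0.92 -2.59]
turn [-0.    -0.001  0.   ] shift now-axes cm [-0.02  0.08  0.25] after-turn axes cm [-0.02  0.08  0.25]
```

Call:
play_rows(targets="0 0 0.3 0 0 0 -1; 0 0 0.2 0 0 0 -1")

```text
time: 23.7
position: [0.4317, 0.2746, 0.1909]
tool_rot: [3.125, -0.306, 0.002]
ft_force: [-9.7, -7.0, 28.8]
grip_width: 0.389
```

```bash
python3 go.py blue -.038 .027
```

```text
t 23.7 pos [0.4317 0.2746 0.1909] F [-9.68 -6.96 28.78] w 0.389 j7 [-0.01  0.32 -0.69  1.99  0.26  0.91 -2.59]
turn [ 0.002 -0.001  0.   ] shift now-axes cm [-0.03  0.14 -0.01] after-turn axes cm [-0.03  0.14 -0.01]
```

On the floor, with contact at the expected height. Release and rise.

Call:
play_rows(targets="0 0 -0.1 0 0 0 -1; 0 0 0 0 0 0 0.06; 0 0 0 0 0 0 0.06; 0 0 0 0 0 0 0.06; 0 0 0 0 0 0 0.06; 0 0 -1 0 0 0 0.06; 0 0 -2 0 0 0 0.06; 0 0 -4 0 0 0 0.06; 0 0 -4 0 0 0 0.06; 0 0 0 0 0 0 0.06")

```text
time: 24.95
position: [0.4318, 0.2755, 0.3078]
tool_rot: [-3.127, 0.305, -0.005]
ft_force: [-0.6, 0.4, -0.1]
grip_width: 0.531
```

```bash
python3 go.py B .13
```

```text
t 24.95 pos [0.4318 0.2755 0.3078] F [-0.56  0.45 -0.06] w 0.531 j7 [ 0.06  0.16 -0.73  1.89  0.12  1.13 -2.48]
turn [-0.001 -0.003  0.045] shift now-axes cm [11.37 29.06  1.4 ] after-turn axes cm [12.68 28.52  1.38]
```

Call:
play_rows(targets="1.6 3.7 0 0 0 0.045 0.38; 1.6 3.6 0 0 0 0 0.38; 1.6 3.6 0 0 0 0 0.38; 1.6 3.6 0 0 0 0 0.38; 1.6 3.6 0 0 0 0 0.38; 1.6 3.6 0 0 0 0 0.38; 1.6 3.6 0 0 0 0 0.38; 0.8 2 0 0 0 0 0.38; 0 0 0 0 0 0 0.38; 0 0 0 0 0 0 0.38")

```text
time: 26.2
position: [0.4835, -0.0254, 0.3034]
tool_rot: [-3.119, 0.371, 0.006]
ft_force: [0.6, 0.1, -0.0]
grip_width: 0.692
```

```bash
python3 go.py B .034; python3 - <<'E'
from h import *
from bench import ctrl
d=ctrl.get_image("scene");cv2.imwrite("pics/s3.png",d["pixels"])
d=ctrl.get_image("top");cv2.imwrite("pics/t3.png",d["pixels"]);np.savez("t3.npz",**d)
W=cloud(d);c=[438.5,310.6];a=np.radians(-11.2)
dx=W[...,0]*1000-c[0];dy=W[...,1]*1000-c[1]
tx=np.cos(a)*dx+np.sin(a)*dy;ty=-np.sin(a)*dx+np.cos(a)*dy
m=(abs(tx)<72)&(abs(ty)<84)&(W[...,2]>.025)&(W[...,2]<.06)
for s in(1,-1):
    p=np.c_[tx,ty].reshape(-1,2) if 0 else np.stack([tx,ty,W[...,2]*1000],-1)[m&(ty*s>0)]
    r=cv2.minAreaRect(p[:,:2].astype(np.float32));print(len(p),r,np.percentile(p[:,2],[5,50,95]), [np.median(p[(p[:,0]>l)&(p[:,0]<l+30),2]).round(1) for l in(-60,-30,0,30)])
E
```

```text
t 26.2 pos [ 0.4835 -0.0254  0.3034] F [ 0.62  0.08 -0.02] w 0.692 j7 [ 0.45  0.07 -0.46  1.96  0.03  1.12 -1.84]
turn [-0.     0.004  0.003] shift now-axes cm [ 0.55  0.52 10.54] after-turn axes cm [ 0.5   0.52 10.54]
1069 ((0.8933486938476562, 38.167755126953125), (119.89027404785156, 36.77887725830078), 0.009977157227694988) [31.48427521 38.89963635 41.52981289] [np.float64(39.1), np.float64(38.7), np.float64(38.8), np.float64(39.0)]
1008 ((-0.030155181884765625, -37.13859558105469), (119.11107635498047, 34.704742431640625), 0.3388286232948303) [33.03821308 38.96525374 41.56988094] [np.float64(39.1), np.float64(39.0), np.float64(39.0), np.float64(38.9)]
```

View pics/t3.png

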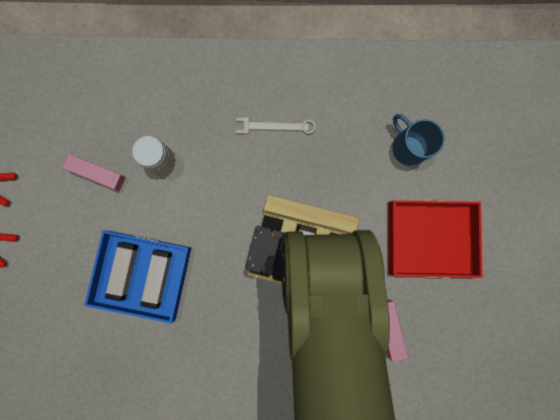

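Both bars at (119,272) and (155,280) lie flat in the blue tray, tops at 39 mm as they should be. Next is the last bar, B.

Call:
play_rows(targets="0.5 0.5 1 0 0.004 0.003 0.38; 0 0 3 0 0 0 0.38; 0 0 3 0 0 0 0.38; 0 0 0 0 0 0 0.38; 0 0 0 0 0 0 0.38")

```text
time: 26.92
position: [0.4883, -0.0291, 0.2314]
tool_rot: [-3.12, 0.367, -0.004]
ft_force: [-0.2, -0.8, -0.3]
grip_width: 0.688
```

```bash
python3 go.py B .034
```

```text
t 26.93 pos [ 0.4883 -0.0291  0.2314] F [-0.23 -0.77 -0.25] w 0.688 j7 [ 0.43  0.17 -0.46  2.02  0.09  0.96 -1.88]
turn [-0.001 -0.003  0.006] shift now-axes cm [-0.06  0.27  3.34] after-turn axes cm [-0.04  0.27  3.34]
```

Call:
play_rows(targets="0 0.3 0.8 0 0 0.006 0.38; 0 0 1.5 0 0 0 0.38; 0 0 1 0 0 0 0.38; 0 0 0 0 0 0 0.38")

```text
time: 27.42
position: [0.4885, -0.0324, 0.198]
tool_rot: [3.119, -0.377, 0.01]
ft_force: [0.5, 0.4, 0.1]
grip_width: 0.689
```

```bash
python3 go.py B .034
```

```text
t 27.43 pos [ 0.4885 -0.0324  0.198 ] F [0.52 0.44 0.14] w 0.689 j7 [ 0.42  0.22 -0.45  2.05  0.12  0.89 -1.9 ]
turn [-0.001 -0.006 -0.001] shift now-axes cm [-0.15 -0.05  0.  ] after-turn axes cm [-0.15 -0.05  0.  ]
```

Call:
play_rows(targets="-0.1 0 0 0 -0.006 0 0.38; 0 0 0 0 0 0 -1; 0 0 0 0 0 0 -1; 0 0 0 0 0 0 -1; 0 0 0 0 0 0 -1; 0 0 0 0 0 0 -1; 0 0 -0.7 0 0 0 -1; 0 0 -1.5 0 0 0 -1; 0 0 -2.5 0 0 0 -1; 0 0 -2.5 0 0 0 -1; 0 0 -2 0 0 0 -1; 0 0 0 0 0 0 -1; 0 0 0 0 0 0 -1; 0 0 0 0 0 0 -1", newtons=50)

```text
time: 29.18
position: [0.4835, -0.0317, 0.2906]
tool_rot: [-3.118, 0.375, 0.018]
ft_force: [0.5, -0.3, -8.7]
grip_width: 0.386
```

```bash
python3 - <<'E'
from bench import ctrl
import numpy as np,cv2
print(np.round(ctrl.get_state()["ft_force"],2))
for _ in range(2):
    d=ctrl.get_image("scene");print(np.round(ctrl.get_state()["ft_force"],2),np.round(ctrl.get_state()["torque"],2))
cv2.imwrite("pics/s4.png",d["pixels"][100:340,60:420])
E
python3 go.py red .038 .12
```

```text
[ 0.46 -0.32 -8.73]
[-0.95 -0.46 -7.57] [ 0.02  0.01 -0.  ]
[-0.38 -0.19 -7.97] [ 0.03 -0.08  0.1 ]
t 29.27 pos [ 0.4835 -0.0317  0.2904] F [-0.38 -0.19 -7.97] w 0.386 j7 [ 0.45  0.09 -0.46  1.97  0.04  1.1  -1.83]
turn [-0.001  0.012 -0.236] shift now-axes cm [ 9.8  23.07  0.54] after-turn axes cm [ 4.12 24.72  0.64]
```

View pics/s4.png

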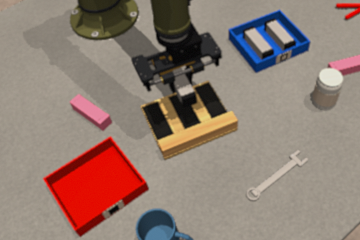

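About 8.1 N (~0.83 kg), so this one is solid and goes to the red tray. The picture shows it hanging level.

Call:
play_rows(targets="0.7 1.5 0 0 0.012 -0.06 -1; 1 3 0 0 0 -0.06 -1; 0.7 3.5 0 0 0 -0.06 -1; 0.5 3.5 0 0 0 -0.056 -1; 0.5 3.5 0 0 0 0 -1; 0.5 3.5 0 0 0 0 -1; 0.5 2.5 0 0 0 0 -1; 0.2 1.5 0 0 0 0 -1; 0 0 0 0 0 0 -1; 0 0 0 0 0 0 -1")

```text
time: 30.52
position: [0.5155, -0.2633, 0.2832]
tool_rot: [-3.134, -0.016, 0.015]
ft_force: [-0.3, 0.3, -7.4]
grip_width: 0.388
```

```bash
python3 go.py red .038 .027
```

```text
t 30.52 pos [ 0.5155 -0.2633  0.2832] F [-0.33  0.3  -7.44] w 0.388 j7 [ 0.68  0.28 -0.3   1.76  0.09  1.12 -1.2 ]
turn [-0.008  0.01   0.014] shift now-axes cm [0.9  1.65 9.2 ] after-turn axes cm [0.84 1.57 9.22]
```

Call:
play_rows(targets="0.8 1.5 0 -0.008 0.01 0.014 -1; 0 0 2.5 0 0 0 -1; 0 0 2 0 0 0 -1; 0 0 0 0 0 0 -1; 0 0 0 0 0 0 -1")

```text
time: 31.15
position: [0.5272, -0.2774, 0.2393]
tool_rot: [3.138, -0.001, 0.01]
ft_force: [0.6, -0.5, -8.1]
grip_width: 0.384
```

```bash
python3 go.py red .038 .027
```

```text
t 31.15 pos [ 0.5272 -0.2774  0.2393] F [ 0.59 -0.49 -8.08] w 0.384 j7 [ 0.68  0.35 -0.28  1.77  0.11  1.03 -1.22]
turn [ 0.003 -0.007  0.003] shift now-axes cm [-0.37  0.14  4.83] after-turn axes cm [-0.34  0.16  4.83]
```

Call:
play_rows(targets="-0.3 0.1 2 0.003 -0.007 0.003 -1; 0 0 1.5 0 0 0 -1; 0 0 0.7 0 0 0 -1; 0 0 0 0 0 0 -1; 0 0 0 0 0 0 -1")

```text
time: 31.78
position: [0.5247, -0.2789, 0.1956]
tool_rot: [3.14, -0.006, 0.001]
ft_force: [0.3, -0.5, -7.9]
grip_width: 0.383
```

```bash
python3 go.py red .038 .027
```

```text
t 31.77 pos [ 0.5247 -0.2789  0.1956] F [ 0.3  -0.54 -7.9 ] w 0.383 j7 [ 0.67  0.41 -0.28  1.8   0.13  0.95 -1.23]
turn [ 0.001 -0.001 -0.   ] shift now-axes cm [-0.09  0.01  0.46] after-turn axes cm [-0.09  0.01  0.46]
```

Call:
play_rows(targets="0 0 0.3 0 0 0 -1; 0 0 0.2 0 0 0 -1; 0 0 0 0 0 0 -1")

```text
time: 32.15
position: [0.5253, -0.2791, 0.1921]
tool_rot: [3.139, -0.006, 0.004]
ft_force: [0.1, -0.0, -8.3]
grip_width: 0.384
```

```bash
python3 go.py red .038 .027
```

```text
t 32.15 pos [ 0.5253 -0.2791  0.1921] F [ 0.14 -0.05 -8.27] w 0.384 j7 [ 0.67  0.41 -0.27  1.8   0.14  0.95 -1.23]
turn [ 0.003 -0.003 -0.   ] shift now-axes cm [-0.15 -0.01  0.11] after-turn axes cm [-0.15 -0.01  0.11]
```

Call:
play_rows(targets="0 0 0.2 0.003 -0.003 0 -1; 0 0 0.15 0 0 0 -1")

```text
time: 32.4
position: [0.5259, -0.2795, 0.1918]
tool_rot: [3.141, -0.006, 0.0]
ft_force: [-6.6, 1.6, 4.9]
grip_width: 0.384
```

```bash
python3 go.py red .038 .027
```

```text
t 32.4 pos [ 0.5259 -0.2795  0.1918] F [-6.61  1.59  4.85] w 0.384 j7 [ 0.67  0.41 -0.27  1.8   0.13  0.95 -1.23]
turn [ 0.001 -0.    -0.001] shift now-axes cm [-0.21 -0.05  0.08] after-turn axes cm [-0.2  -0.05  0.08]
```

The floor is carrying the bar (-8.3 → +4.9 N). Release and rise.

Call:
play_rows(targets="0 0 0 0 0 0 0.06; 0 0 0 0 0 0 0.06; 0 0 0 0 0 0 0.06; 0 0 0 0 0 0 0.06; 0 0 -1 0 0 0 0.06; 0 0 -2 0 0 0 0.06; 0 0 -4 0 0 0 0.06; 0 0 -4 0 0 0 0.06; 0 4 -2 0 0 0 0.06; 0 5 0 0 0 0 0.06; 0 5 0 0 0 0 0.06; 0 5 0 0 0 0 0.06; 0 0 0 0 0 0 0.06; 0 0 0 0 0 0 0.06")

```text
time: 34.15
position: [0.5286, -0.4733, 0.3466]
tool_rot: [3.128, 0.001, 0.033]
ft_force: [0.2, 0.2, 0.3]
grip_width: 0.529
```

```bash
python3 go.py red .038 .027; python3 - <<'E'
from h import *
from bench import ctrl
d0=ctrl.get_image("scene");cv2.imwrite("pics/s5.png",d0["pixels"])
d=ctrl.get_image("top");cv2.imwrite("pics/t5.png",d["pixels"])
for dd in(d0,d):
    W=cloud(dd)
    for nm,c,a in(("red",[523.7,-317],-.2),("blue",[438.5,310.6],-11.2)):
        a=np.radians(a);dx=W[...,0]*1000-c[0];dy=W[...,1]*1000-c[1]
        tx=np.cos(a)*dx+np.sin(a)*dy;ty=-np.sin(a)*dx+np.cos(a)*dy
        m=(abs(tx)<70)&(abs(ty)<80)&(W[...,2]>.025)&(W[...,2]<.06)
        for s in(1,-1):
            p=np.stack([tx,ty,W[...,2]*1000],-1)[m&(ty*s>0)]
            if len(p)<30: continue
            r=cv2.minAreaRect(p[:,:2].astype(np.float32));print(nm,np.round(r[0],1),np.round(r[1],1),round(r[2],1),[np.median(p[(p[:,0]>l)&(p[:,0]<l+30),2]).round(1) for l in(-60,-30,0,30)])
E
```

```text
t 34.15 pos [ 0.5286 -0.4733  0.3466] F [0.16 0.16 0.35] w 0.529 j7 [ 0.84  0.47 -0.21  1.37  0.09  1.29 -0.94]
turn [ 0.013 -0.021  0.004] shift now-axes cm [ -0.79 -19.64  15.3 ] after-turn axes cm [ -0.54 -19.43  15.56]
red [ 2.3 39.4] [120.6  34.5] 0.5 [np.float64(37.6), np.float64(38.1), np.float64(38.5), np.float64(39.0)]
blue [ 3.4 38.7] [122.7  37.2] 0.3 [np.float64(38.4), np.float64(38.2), np.float64(38.2), np.float64(38.0)]
blue [  1.  -36.6] [119.1  37.5] 0.3 [np.float64(38.3), np.float64(38.9), np.float64(39.5), np.float64(38.7)]
red [ 0.7 38. ] [ 34.9 120.8] 89.6 [np.float64(38.5), np.float64(38.5), np.float64(38.3), np.float64(38.6)]
blue [ 1.  38.2] [ 36.7 119.3] 89.9 [np.float64(39.1), np.float64(38.8), np.float64(38.9), np.float64(38.9)]
blue [ -0.3 -37. ] [ 35.  119.2] 90.0 [np.float64(39.2), np.float64(39.0), np.float64(39.0), np.float64(38.9)]
```

View pics/t5.png

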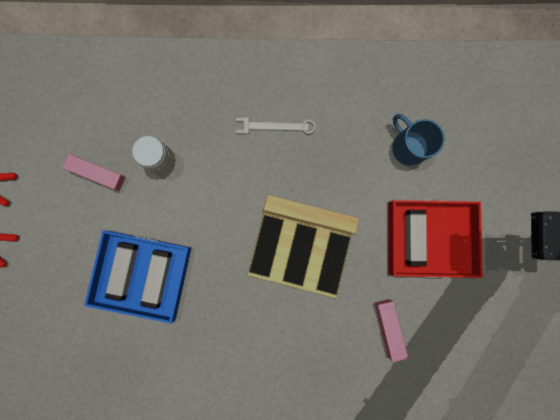

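View pics/s5.png

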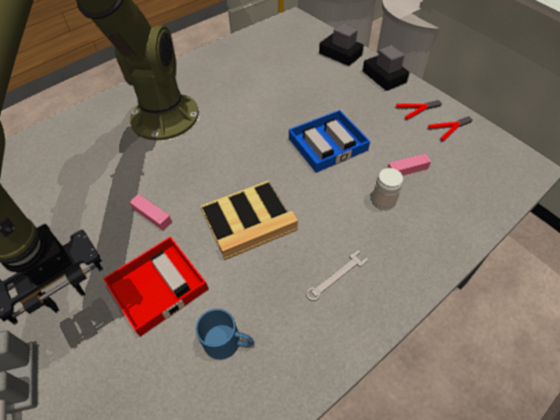

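Both views agree: two bars flat in blue at top view (119,272) and (155,280), one in red at (417,239). Bar tops are at about 38–39 mm, and the can, wrench and mug have not moved. Handing in.

```bash
python3 -c "
from bench import ctrl
print(ctrl.close_job())"
```

```text
the job is handed in; nothing more can be done
None
```

All three bars are sorted: the one solid bar is in the red tray and the two hollow ones are in the blue tray. I handed the job in at about 34 s of the 67 s allowed; it reports no verdict.

| Bar (world-y position on rack) | Downward force when lifted | Approx. mass | Result | Placed |
|---|---|---|---|---|
| -104 mm | 2.1 N | 0.21 kg | hollow | blue tray, y = +38 mm |
| +41 mm | 2.4 N | 0.23 kg | hollow | blue tray, y = -37 mm |
| middle (-32 mm) | 8.1 N | 0.83 kg | solid | red tray, y = +38 mm |

**Last checks:**
- Both cameras showed every bar lying flat inside its tray. Bar tops were at 38–39 mm, against 39 mm expected.
- The two views differed by no more than about 2.5 mm. The scene view read the red bar's height 1.4 mm lower at one end, while the top view read it level.
- The paint can, wrench and mug looked unmoved in the pictures, and the gripper was clear of everything.

**Worth knowing:**
- While carrying the first bar, joint 7 came within 0.2 rad of its limit. A half turn of the tool fixed that but brought joint 3 to -1.27, against a limit of -1.38. I fitted a small arm model to keep the later moves in range, and no joint reading was out of range.
- The second bar was pressed onto the tray floor with about 29 N, harder than I meant.

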